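# Clamp a glued pen block in a squeeze-grip bench clamp

### The arm

A 6-joint arm with a two-finger parallel gripper is mounted at the origin on the work surface. World frame = base frame: x ahead of the robot, y to its left, z up, the work surface at z = 0. Lengths are in m, angles in rad, forces in N, time in s.
With the tool pointing down it reaches from about 0.425 to 0.95 m from the base axis. Payload 3.5 kg.
Tool frame: the origin (TCP) lies between the finger pads; the fingertips stand 14 mm ahead of it and the grasp point (between the pads) lies 5 mm behind it; x points along the fingers, y is the direction in which the jaws open and shut, and the axes are right-handed (so a half turn about x gives the same grasp; the last joint's range is limited). The gripper opens to 85 mm and grips with 20 to 120 N. Pads are 22 mm wide; open, the fingers measure 114 mm over their backs; the gripper's body (76 mm by 85 mm) begins 54 mm behind the grasp point. The pads swing forward as they close: fully open they stand 13 mm farther back than shut.
Start: joints at [-1.457, 0.286, 1.577, -0, 1.279, -0.15], TCP at [0.176, -0.652, 0.245] pointing down, gripper open.
Joint ranges: [-2.77, 2.77], [-0.9, 2.22], [0.21, 2.48], [-1.53, 4.67], [0.24, 2.81], [-2.84, 2.84]. Speed limits (rad/s): [2.79, 2.79, 3.14, 3.14, 3.14, 3.14].

### API

Orientations are given as a 3x3 rotation matrix whose columns are the frame's x, y, z axes.
In Python, from station import telemetry, read_camera, get_calibration, job_done gives the robot as it stands.
- The arm moves only by the tool play_rows, never from a script. Its argument "deltas" is a list of rows, each an object with "offset": the shift along the tool's x, y, z in cm, a list of three; "rotation": the turn, a rotation vector about the tool's x, y, z in rad, a list of three. In form: [{"offset": [tx, ty, tz], "rotation": [rx, ry, rz]}, ...]. A call has 1 to 12 rows; each row shifts and turns the commanded pose from where the row before left it, along the tool's axes as they then stand; what a row does not reach is not made up. A row lasts 1/8 s, in which the tool goes at most 62.5 mm and 10.7 degrees, less where a joint would pass 70% of its speed; a pose out of reach is approached as far as the arm can. A call with a gripper value outside its range is refused whole. "hand" is the opening, from 0 (shut) to 1 (fully open), set as the call begins (left out, the last holds). The fingers move at their own pace and stop on an object; the grip force is fixed at half the most. Time passes only in rows, so rows that do not move let the fingers close. It gives the time, the measured TCP pose, the force and the opening at its end, in the units of the state.
- telemetry.get_obs(): the state, without advancing time (a new reading comes with each control period).
- read_camera(name): name is "scene" or "top" or "wrist"; returns the picture (384x512x3 uint8, red, green, blue); there is no depth.
- get_calibration(name): a dict with "intrinsics" (3x3 intrinsics, pixels), "extrinsics" (4x4, takes a point from world to camera coordinates). Camera axes: x right, y down, z forward; pixel columns grow to the right and rows downward; lengths in m; the calibration is good to about 2 mm. A picture is of the moment at which its call begins: read the wrist's pose just before it. get_calibration takes no time and is no camera call; for the wrist camera it gives the pose at the moment of the call.
- job_done(): hands the job in, once; it reports no verdict.
The state is a dict: "time": time; "joint_pos": joint angles; "joint_velocities": joint speeds; "joint_efforts": joint torques, N m; "tcp_pos": TCP position; "tcp_rot": TCP orientation; "ft_force": force on the tool from outside, world axes, zero at the start; "torque": the same for the moment, N m; "opening": finger opening in m.
Only numpy, scipy, OpenCV 4.12 (cv2) and the standard library are available. Lean on these libraries where they do the work, as an engineer would, in place of code of your own. Each camera call takes 0.05 s, during which the arm holds its last target.

### The job

Clamp the freshly glued pen block: press the clamp's release pedal down to its stop and keep it there until the sliding jaw has sprung right back, then stand the block upright on the clamp bed, midway across it between the two wooden faces, glue seam parallel to the faces, and let go of it. Then pump the clamp's two black grips (squeeze them together, let them spring fully open, again), never shoving the jaw by hand, until the sprung pad is pushed into the jaw by about half its travel, so that the block is held firmly but not crushed by a pad driven all the way in. Finish while still holding the grips squeezed together, and leave the other things on the desk where they are.

Things in the scene. Friction and masses are not known exactly. Their poses are not given: they have to be found in the camera images.
- clamp: grey bench clamp fixed to the desk, base 100 x 325 mm. Origin: centre line of the clamp, underside, on the desk; z up. Its y axis runs along the clamp from the squeeze grips (y -85 mm) to the anvil (y +121 mm and less); x is across, the release pedal sticks out at +x. Base plate (bed) 12 mm thick, flat and free at both sides, spanning x -50 to 50 mm; the block stands on it. The grips stand up out of a housing 44 mm wide (x), y -135 to -35 mm, 78 mm high
- pad_face: wooden face of the sprung pad on the sliding jaw, 46 mm wide (x), 50 mm high. Origin: centre of the face that meets the block, 45 mm above the desk; its y axis points at the anvil
- anvil_face: wooden face of the anvil, 46 x 50 mm, facing the pad. Origin: centre of the face that meets the block, 45 mm above the desk. Does not move when pushed
- jaw_plate: wooden plate of the sliding jaw, 50 x 14 x 56 mm, behind the pad. Origin: its centre. Not to be pushed by hand
- jaw (a joint): advance of the sliding jaw towards the anvil, m: 0 right back, 0.075 limit. A spring of about 6 N pulls it back; a ratchet of 6 mm pitch stops that unless the pedal is down. With jaw and pad at 0 the pad face is 100 mm from the anvil face when joint anvil is 0. It starts too far forward for the block to fit
- pad (a joint): how far the sprung pad is pushed back into the jaw, m: 0 free, 0.026 all the way in (crushes the work); spring 1.1 N per mm
- anvil (a joint): how far the anvil is set towards the jaw, m, 0 to 0.024, different each time; locked during the job
- release (a joint): release pedal: 0 up, 0.25 rad down at its stop (the pad end has then gone down about 16 mm); springs back up; about 5 N on the pad to hold it at its stop. It twitches while the ratchet clicks. While down, and the grips are open, the jaw springs back in about a second
- pedal_pad (a point): on top of the release pedal's tread, the place to press straight down. The dark ribbed tread is 50 (x) x 44 (y) mm, 71 mm above the desk when up, hinged on the clamp's side 66 mm nearer the clamp's centre line
- trigger (a joint): closing of the two squeeze grips, rad: 0 sprung open, 0.20 squeezed up to the stop. Both tilt towards each other by the same angle, geared together. A full squeeze moves the jaw on by 12 to 13 mm, of which 12 stay when the grips have sprung fully open again (they need about 0.4 s); it takes 5 to 20 N on the grips. The first third of each squeeze is free travel
- squeeze (a point): midway between the two grips, at the height to squeeze them, 120 mm above the desk. They are 36 mm wide (x) and reach 16 mm higher; close the fingers along the clamp's y axis. Over both grips: 68 mm when open, 33 mm fully squeezed
- grip_rear: black grip farther from the anvil. Origin: its centre at squeezing height
- grip_front: black grip nearer the anvil. Origin: its centre at squeezing height
- pen_block: wooden pen block glued from two halves, 44 (x) x 56 (y) x 70 (z) mm, 0.16 kg or so, four pen holes on top. Origin: centre of its underside; z up. The dark glue seam is the x-z plane: its y axis goes along the clamp's y (either way round). Grip it across x (44 mm)
- mug: white mug, 80 mm wide, 95 mm high; a bystander, to be left alone. Origin: centre of its underside
- glue: white glue bottle, 44 mm wide, 110 mm high; a bystander, to be left alone. Origin: centre of its underside
- tape: cardboard tape roll lying flat, 90 mm wide, 24 mm high; a bystander, to be left alone. Origin: centre of its underside
- stapler: black stapler, 125 mm long, 40 mm high; a bystander, to be left alone. Origin: centre of its underside
- mouse: black computer mouse, 105 mm long, 30 mm high; a bystander, to be left alone. Origin: centre of its underside
- eraser: white eraser, 50 mm long, 13 mm high; a bystander, to be left alone. Origin: centre of its underside
- calliper: steel calliper lying flat, 150 mm long, 8 mm high; a bystander, to be left alone. Origin: centre of its underside
Not all that is in view belongs to the job. Of the things that look like the pen_block, take the one that is nearest to the robot's base at the start.

How it is judged:
On the way, in this order (a step that is already met when the one before it is completed fails the run):
1. the release pedal is pressed to its stop and the jaw has sprung right back (value of joint release above 0.225 rad and value of joint jaw below 0.004 m), for 0.1 s.
2. the pen block stands upright on the bed between the faces, let go (x of pen_block in the frame of clamp between -0.012 and 0.012 m and y of pen_block in the frame of clamp between 0.04 and 0.102 m and z of pen_block in the frame of clamp between 0.008 and 0.017 m and angle between pen_block's own z axis and vertical below 0.08 rad and angle between the y axis of pen_block and the y axis of clamp, either way round below 0.2 rad and contact force between the fingers and pen_block below 0.5 N), for 0.2 s.
3. pumping brings the pad against the block (value of joint pad above 0.003 m and contact force between pad_face and pen_block above 2 N), for 0.05 s.
At the end, for the whole second after the job is handed in: Block upright on the bed, within 12 mm of the centre line, seam within 0.2 rad of the faces, over 4 N at each face, pad in by 5 to 20 mm, at rest; fingers off the block and still holding the grips at least half squeezed (over 0.10 rad, over 1.5 N) (all of step 2 and value of joint pad between 0.005 and 0.02 m and contact force between each of pad_face, anvil_face and pen_block above 4 N and value of joint trigger above 0.1 rad and (contact force between the fingers and grip_rear above 1.5 N or contact force between the fingers and grip_front above 1.5 N) and linear speed of pen_block below 0.01 m/s); the arm keeps its last pose, push and grip.
It fails at once if the block is crushed: the pad is driven all the way in (value of joint pad above 0.0235 m or contact force between pad_face and pen_block above 35 N).
It fails at once if the jaw is shoved by hand (contact force between any of the fingers, the arm and jaw_plate above 6 N or contact force between any of the fingers, the arm and pad_face above 6 N).
It fails at once if a bystander is disturbed (distance of any of mug, glue, tape, stapler, mouse, eraser, calliper from where it was at the start of the episode above 0.03 m).
It also fails if it takes over 67 s, if anything falls off the work surface, if the arm or the gripper's body presses on something with over 40 N, if the wrist force passes 120 N, or if a joint passes its speed limit or range.

## Working session

There is one attempt and no reset: what is moved stays moved. The work goes in short steps, Python scripts to look and compute and a tool call to move; the robot and the scene stay as the last step left them, time stands still between calls to the robot, and variables do not carry over. Pictures are saved under pics/ and viewed, and the job is handed in when it is done.

Besides the shell and the picture viewer there is one more tool, called after "Call:" by a JSON object that holds its "op" and its "data". play_rows: Moves the arm, as the interface text tells. Its arguments: {"type":"object","properties":{"deltas":{"type":"array","items":{"type":"object","properties":{"offset":{"type":"array","items":{"type":"number"}},"rotation":{"type":"array","items":{"type":"number"}}}}},"hand":{"type":"number"}},"required":["deltas"]}

```bash
ls; mkdir -p pics
python3 - <<'E'
from station import telemetry, read_camera, get_calibration
import cv2,numpy as np
print(telemetry.get_obs())
for n in ("scene","top","wrist"):
    c=get_calibration(n); im=read_camera(n); np.savez(f"pics/{n}0.npz",im=im,K=c["intrinsics"],E=c["extrinsics"])
    cv2.imwrite(f"pics/{n}0.png",cv2.resize(im[:,:,::-1],(768,576),interpolation=cv2.INTER_CUBIC)); print(n,c)
E
```

```text
pics
{'time': 0.0, 'joint_pos': array([-1.45697973e+00,  2.87196648e-01,  1.57817482e+00, -5.76743397e-05,
        1.27857246e+00, -1.49997693e-01]), 'joint_velocities': array([ 0.00031886, -0.00027764, -0.00030275, -0.00139693,  0.00206384,
       -0.00044959]), 'joint_efforts': array([ 3.46095358e-04, -4.05982697e+01, -2.92623693e+01, -1.49949028e-04,
        5.94426849e-03,  1.11166329e-05]), 'tcp_pos': array([ 0.17596251, -0.65102002,  0.24392765]), 'tcp_rot': array([[-3.21908027e-04,  2.60780494e-01, -9.65398068e-01],
       [ 2.32978417e-03, -9.65395303e-01, -2.60780524e-01],
       [-9.99997234e-01, -2.33311648e-03, -2.96793769e-04]]), 'ft_force': array([0.69539289, 0.16449851, 0.30882015]), 'torque': array([ 0.01350697,  0.06984548, -0.05721024]), 'opening': 0.08558655630793884}
scene {'intrinsics': array([[419.47655245,   0.        , 264.50632889],
       [  0.        , 419.47655245, 188.90789722],
       [  0.        ,   0.        ,   1.        ]]), 'extrinsics': array([[-0.77475677,  0.63202021, -0.01738985,  0.43831615],
       [ 0.45896488,  0.54327559, -0.70299565, -0.1
[... 303 characters left out ...]
]]), 'extrinsics': array([[-0.02568159, -0.99962361,  0.00964868, -0.04398711],
       [-0.98348355,  0.02353472, -0.17946091,  0.5528585 ],
       [ 0.17916628, -0.01409816, -0.98371779,  1.08587523],
       [ 0.        ,  0.        ,  0.        ,  1.        ]])}
wrist {'intrinsics': array([[343.84218232,   0.        , 259.0876998 ],
       [  0.        , 343.84218232, 187.82612918],
       [  0.        ,   0.        ,   1.        ]]), 'extrinsics': array([[ 0.26128143, -0.96525956, -0.00244717, -0.67377752],
       [-0.91925273, -0.24959986,  0.30442458, -0.03905012],
       [-0.29445955, -0.07729092, -0.9525333 ,  0.37981299],
       [ 0.        ,  0.        ,  0.        ,  1.        ]])}
```

View pics/scene0.png

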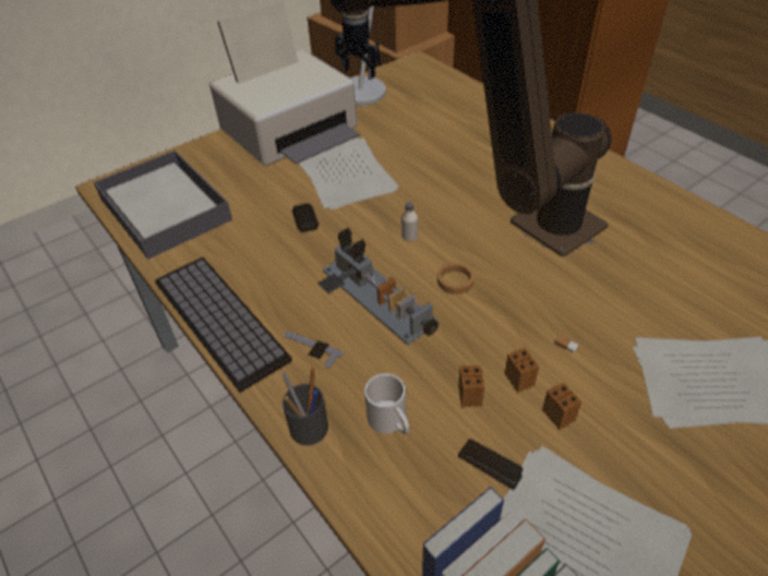

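View pics/top0.png

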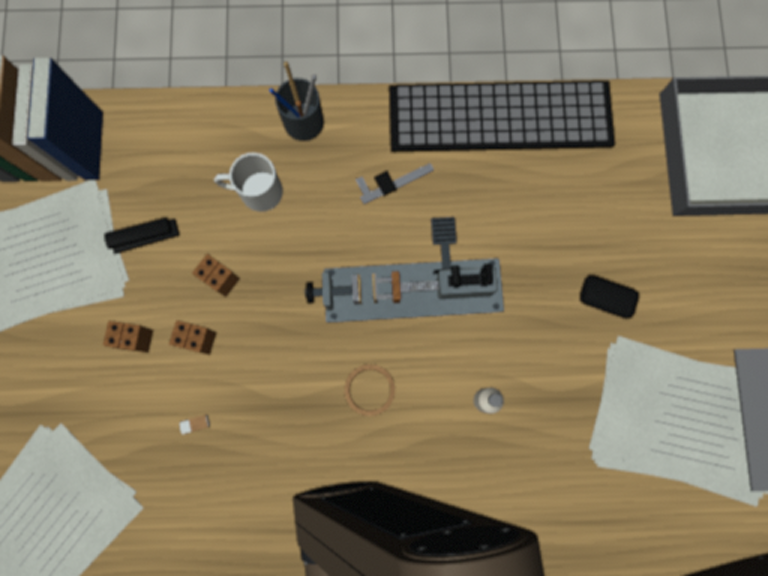

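View pics/wrist0.png

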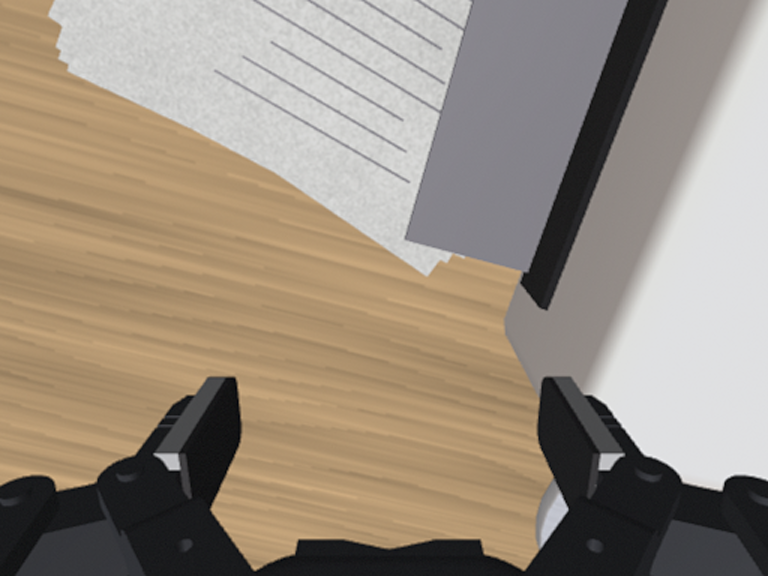

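```bash
cat > h.py <<'E'
import numpy as np,cv2
def load(n):
    d=np.load(f"pics/{n}.npz"); return d["im"],d["K"],d["E"]
def ray(K,E,uv):
    R,t=E[:3,:3],E[:3,3]; d=R.T@np.linalg.inv(K)@np.array([uv[0],uv[1],1.]); return -R.T@t,d
def onz(K,E,uv,z):
    o,d=ray(K,E,uv); return o+d*(z-o[2])/d[2]
def proj(K,E,p):
    q=K@(E[:3,:3]@np.asarray(p,float)+E[:3,3]); return q[:2]/q[2]
def snap(n,name):
    from station import read_camera,get_calibration
    c=get_calibration(n); im=read_camera(n); K,E=c["intrinsics"],c["extrinsics"]
    np.savez(f"pics/{name}.npz",im=im,K=K,E=E); cv2.imwrite(f"pics/{name}.png",cv2.resize(im[:,:,::-1],(768,576),interpolation=cv2.INTER_CUBIC)); return im,K,E
E
python3 - <<'E'
from h import *
im,K,E=load("top0")
for nm,(x0,y0,w,h) in {"a":(200,140,140,80),"b":(65,165,100,75)}.items():
    s=min(800//w,600//h)
    cv2.imwrite(f"pics/t0{nm}.png",cv2.resize(im[y0:y0+h,x0:x0+w,::-1],None,fx=s,fy=s,interpolation=cv2.INTER_CUBIC)); print(nm,s)
E
```

```text
a 5
b 8
```

View pics/t0a.png

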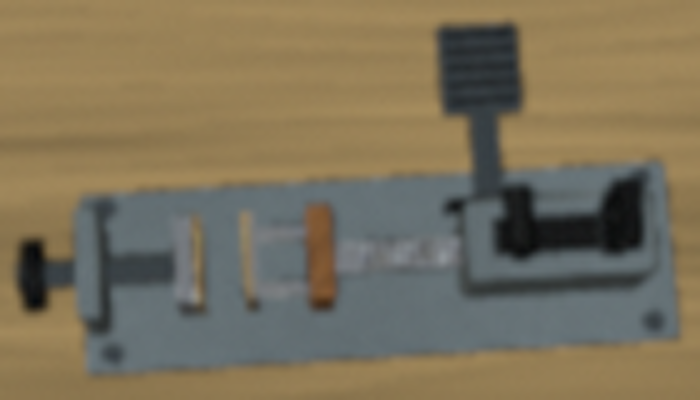

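View pics/t0b.png

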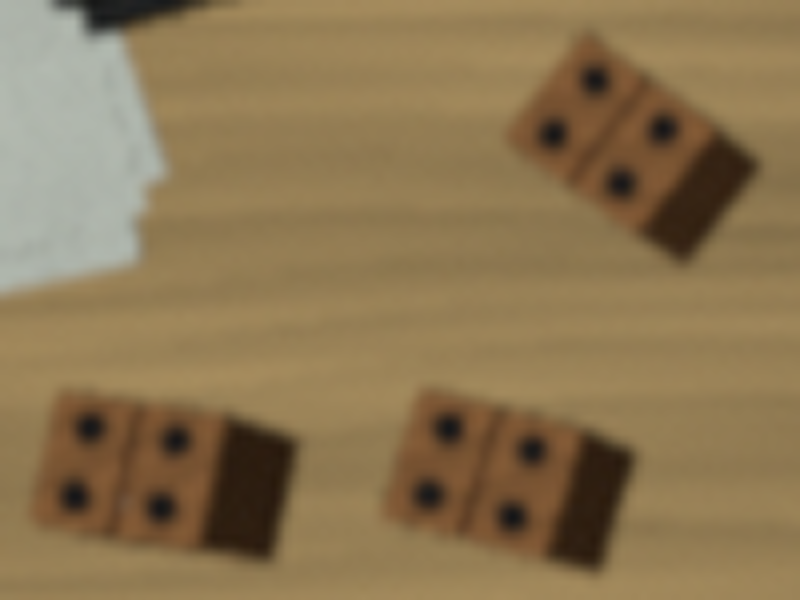

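Run:
```python
from h import *
im,K,E=load("top0")
def P(p,s,o,z): return onz(K,E,((p[0]+.5)/s-.5+o[0],(p[1]+.5)/s-.5+o[1]),z)
o=(65,165)
for nm,hs in {"R":[(448,428),(427,494),(532,450),(512,516)],"L":[(90,428),(75,495),(176,440),(160,507)],"U":[(596,79),(553,133),(664,129),(621,184)]}.items():
    q=np.array([P(h,8,o,.07) for h in hs]); c=q.mean(0)
    d=(q[2]+q[3]-q[0]-q[1])/2
    print(nm,c.round(4),"dist",np.hypot(*c[:2]).round(4),"spacing",np.linalg.norm(d),np.linalg.norm(q[1]-q[0]),"yaxis ang",np.arctan2(d[1],d[0]))
o=(200,140)
for nm,p,z in [("c1",(77,197),.012),("c2",(660,163),.012),("c3",(680,338),.012),("c4",(90,373),.012),
  ("h1",(462,197),.078),("h2",(655,180),.078),("h3",(657,270),.078),("h4",(465,283),.078),
  ("t1",(439,28),.071),("t2",(515,25),.071),("t3",(520,108),.071),("t4",(445,113),.071),
  ("pf1",(241,211),.07),("pf2",(248,306),.07),("af1",(203,218),.07),("af2",(203,308),.07),("gr1",(515,190),.136),("gr2",(627,185),.136)]:
    print(nm,P(p,5,o,z).round(4))
```

```text
R [0.4637 0.2906 0.07  ] dist 0.5472 spacing 0.028212490090808395 0.02184351282843049 yaxis ang -1.8477926991652291
L [0.4679 0.4035 0.07  ] dist 0.6179 spacing 0.027750786422650407 0.021672727115017245 yaxis ang -1.7343006672428853
U [0.5739 0.2522 0.07  ] dist 0.6269 spacing 0.02836280268158536 0.022230833156337403 yaxis ang -2.2268078801312896
c1 [0.5865 0.0641 0.012 ]
c2 [ 0.598 -0.258  0.012]
c3 [ 0.5003 -0.2635  0.012 ]
c4 [0.489  0.0577 0.012 ]
h1 [ 0.5681 -0.1417  0.078 ]
h2 [ 0.5747 -0.2425  0.078 ]
h3 [ 0.5273 -0.2409  0.078 ]
h4 [ 0.5229 -0.1414  0.078 ]
t1 [ 0.6612 -0.1337  0.071 ]
t2 [ 0.6619 -0.1741  0.071 ]
t3 [ 0.6166 -0.1748  0.071 ]
t4 [ 0.6148 -0.1351  0.071 ]
pf1 [ 0.565  -0.0267  0.07  ]
pf2 [ 0.5148 -0.0293  0.07  ]
af1 [ 0.5618 -0.0068  0.07  ]
af2 [ 0.5143 -0.006   0.07  ]
gr1 [ 0.5593 -0.1626  0.136 ]
gr2 [ 0.5605 -0.2179  0.136 ]
```

Call:
{"op": "play_rows", "data": {"deltas": [{"offset":[0,0,0],"rotation":[0.114,0,0]},{"offset":[0,0,0],"rotation":[0.114,0,0]},{"offset":[0,-4,-4],"rotation":[0,0,0]},{"offset":[0,-4,-4],"rotation":[0,0,0]},{"offset":[0,-4,-4],"rotation":[0,0,0]},{"offset":[0,-4,-4],"rotation":[0,0,0]},{"offset":[0,-4,-4],"rotation":[0,0,0]},{"offset":[0,-4,-4],"rotation":[0,0,0]},{"offset":[0,-4,-4],"rotation":[0,0,0]},{"offset":[0,-4,-4],"rotation":[0,0,0]}], "hand": 0}}

```text
time: 1.4
tcp_pos: [0.4853, -0.3188, 0.2451]
tcp_rot: [[-0.0, 0.036, -0.999], [0.0, -0.999, -0.036], [-1.0, -0.0, 0.0]]
ft_force: [0.6, -0.9, 0.2]
opening: -0.0
```

```bash
cat >> h.py <<'E'
def go(target,yaw=None):
    """print remaining offset in tool cm to world target, and turn about tool x to tool-y yaw"""
    from station import telemetry
    o=telemetry.get_obs(); R=np.array(o["tcp_rot"]); d=np.array(target)-o["tcp_pos"]
    cy=np.arctan2(R[1,1],R[0,1]); 
    print("t",round(o["time"],2),"tcp",np.round(o["tcp_pos"],4),"yaw",round(cy,4),"tilt",np.round(R[:2,0],4),"F",np.round(o["ft_force"],1),"open",round(o["opening"],4),"q",np.round(o["joint_pos"],2))
    print("world d",np.round(d,4),"tool cm now",np.round(R.T@d*100,2))
    if yaw is not None:
        print("rot x",round(-(yaw-cy),4)); c,s=np.cos(yaw),np.sin(yaw)
        R2=np.array([[0,c,s],[0,s,-c],[-1,0,0]]); print("after rot tool cm",np.round(R2.T@d*100,2))
E
python3 -c "
from h import *
go((0.638,-0.154,0.2),-1.5355)
snap('wrist','w1')"
```

```text
t 1.4 tcp [ 0.4853 -0.3188  0.2451] yaw -1.5351 tilt [-0.0001  0.0001] F [ 0.6 -0.9  0.2] open -0.0 q [-0.76  0.08  1.81 -0.    1.25  0.78]
world d [ 0.1527  0.1648 -0.0451] tool cm now [  4.51 -15.92 -15.85]
rot x 0.0004
after rot tool cm [  4.51 -15.93 -15.84]
```

View pics/w1.png

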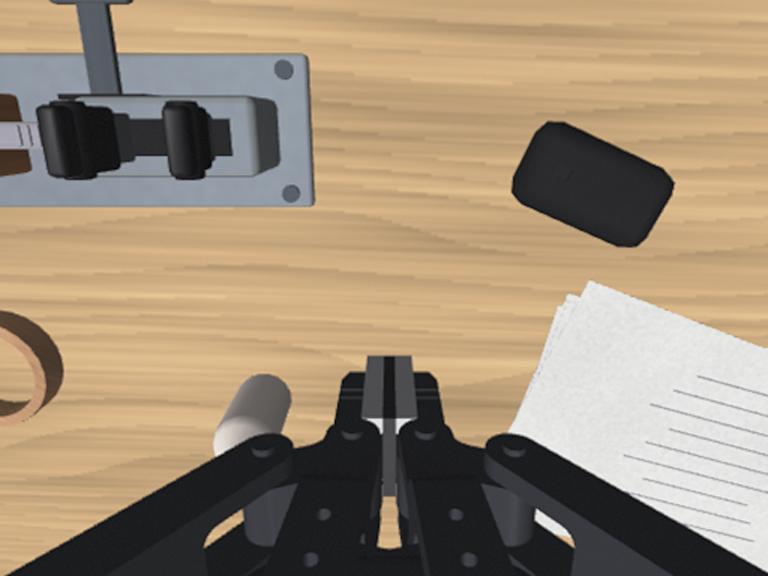

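Call:
{"op": "play_rows", "data": {"deltas": [{"offset":[0,-4,-4],"rotation":[0,0,0]},{"offset":[0,-4,-4],"rotation":[0,0,0]},{"offset":[0,-4,-4],"rotation":[0,0,0]},{"offset":[0,-3.9,-3.9],"rotation":[0,0,0]},{"offset":[0,0,0],"rotation":[0,0,0]}]}}

```text
time: 2.08
tcp_pos: [0.6391, -0.1527, 0.2446]
tcp_rot: [[-0.0, 0.041, -0.999], [0.001, -0.999, -0.041], [-1.0, -0.001, 0.0]]
ft_force: [0.8, -0.9, 0.1]
opening: 0.0001
```

```bash
python3 -c "
from h import *
go((0.638,-0.154,0.1),-1.5355)
snap('wrist','w2'); snap('top','t2')"
```

```text
t 2.08 tcp [ 0.6391 -0.1527  0.2446] yaw -1.5301 tilt [-0.0004  0.0008] F [ 0.8 -0.9  0.1] open 0.0001 q [-0.39  0.25  1.62  0.    1.27  1.14]
world d [-0.0011 -0.0013 -0.1446] tool cm now [14.46  0.13  0.11]
rot x 0.0054
after rot tool cm [14.46  0.12  0.12]
```

View pics/w2.png

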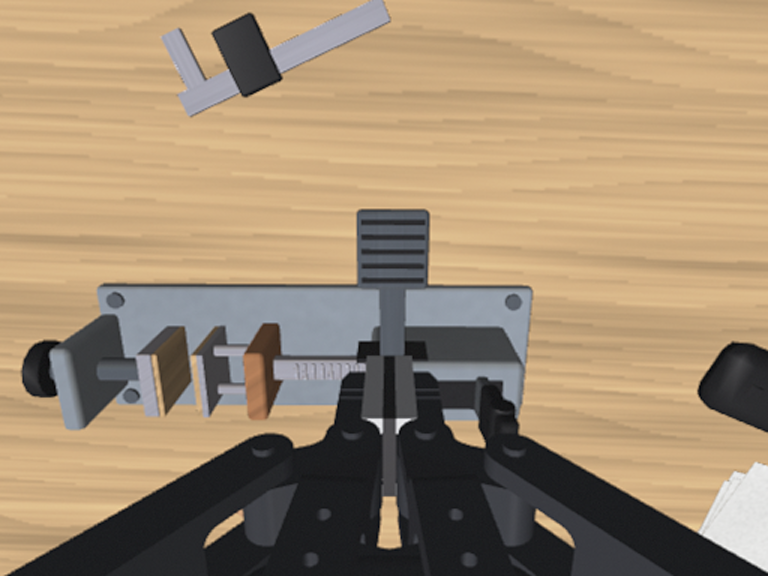

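View pics/t2.png

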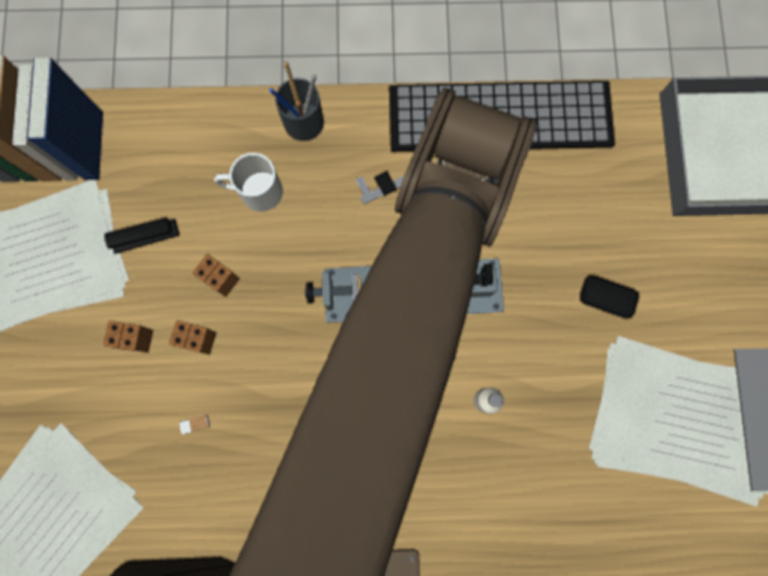

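Run:
```python
from h import *
im,K,E=load("w2")
P=lambda p,z: onz(K,E,((p[0]+.5)/1.5-.5,(p[1]+.5)/1.5-.5),z).round(4)
for nm,p,z in [("tread TL",(358,211),.071),("TR",(429,211),.071),("BR",(427,286),.071),("BL",(358,283),.071),
 ("c1",(98,285),.012),("c2",(531,288),.012),("c3",(527,418),.012),
 ("anvil far top",(187,328),.07),("anvil near top",(177,353),.07),("anvil far bot",(187,380),.02),
 ("pad face far top",(205,329),.07),("pad near top",(193,357),.07),
 ("jawplate",(247,323),.07),("housing",(507,329),.078)]:
    print(nm,P(p,z))
```

```text
tread TL [ 0.6643 -0.1331  0.071 ]
TR [ 0.666  -0.1748  0.071 ]
BR [ 0.6196 -0.1766  0.071 ]
BL [ 0.6198 -0.1341  0.071 ]
c1 [0.5911 0.06   0.012 ]
c2 [ 0.602  -0.2585  0.012 ]
c3 [ 0.4926 -0.2691  0.012 ]
anvil far top [ 0.5849 -0.0264  0.07  ]
anvil near top [ 0.5672 -0.0186  0.07  ]
anvil far bot [ 0.5198 -0.0027  0.02  ]
pad face far top [ 0.5847 -0.0377  0.07  ]
pad near top [ 0.5648 -0.0287  0.07  ]
jawplate [ 0.59   -0.0646  0.07  ]
housing [ 0.596  -0.2271  0.078 ]
```

Call:
{"op": "play_rows", "data": {"deltas": [{"offset":[5,0,0],"rotation":[0,0,0]},{"offset":[5,0.1,0],"rotation":[0,0,0]},{"offset":[4.4,0,0],"rotation":[0,0,0]},{"offset":[1.5,0,0],"rotation":[0,0,0]},{"offset":[1,0,0],"rotation":[0,0,0]},{"offset":[0,0,0],"rotation":[0,0,0]},{"offset":[0,0,0],"rotation":[0,0,0]}]}}

```text
time: 3.05
tcp_pos: [0.639, -0.1577, 0.0789]
tcp_rot: [[0.004, 0.036, -0.999], [-0.002, -0.999, -0.036], [-1.0, 0.002, -0.004]]
ft_force: [-1.6, -1.4, 3.2]
opening: 0.0004
```

```bash
python3 -c "
from h import *
go((0.64,-0.154,0.069),-1.5355)
snap('wrist','w3'); snap('scene','s3')"
```

```text
t 3.05 tcp [ 0.639  -0.1577  0.0789] yaw -1.5349 tilt [ 0.0037 -0.002 ] F [-1.6 -1.4  3.2] open 0.0004 q [-0.4   0.42  1.73 -0.    0.99  1.14]
world d [ 0.001   0.0037 -0.0099] tool cm now [ 0.99 -0.37 -0.11]
rot x 0.0006
after rot tool cm [ 0.99 -0.37 -0.12]
```

View pics/w3.png

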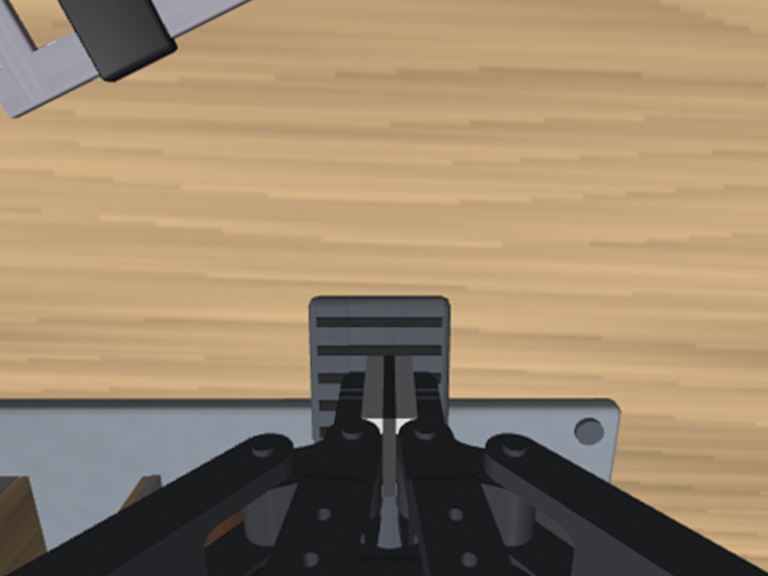

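Call:
{"op": "play_rows", "data": {"deltas": [{"offset":[0.6,0,0],"rotation":[0,0,0]},{"offset":[0.5,0,0],"rotation":[0,0,0]},{"offset":[0,0,0],"rotation":[0,0,0]},{"offset":[0,0,0],"rotation":[0,0,0]}]}}

```text
time: 3.65
tcp_pos: [0.6397, -0.1576, 0.0701]
tcp_rot: [[0.004, 0.036, -0.999], [-0.002, -0.999, -0.036], [-1.0, 0.002, -0.004]]
ft_force: [-5.6, -0.1, 17.4]
opening: 0.0002
```

Call:
{"op": "play_rows", "data": {"deltas": [{"offset":[0.2,0,0],"rotation":[0,0,0]},{"offset":[0,0,0],"rotation":[0,0,0]},{"offset":[0,0,0],"rotation":[0,0,0]}]}}

```text
time: 4.03
tcp_pos: [0.6398, -0.1576, 0.0697]
tcp_rot: [[0.003, 0.036, -0.999], [-0.002, -0.999, -0.036], [-1.0, 0.002, -0.003]]
ft_force: [-8.2, 1.2, 23.8]
opening: -0.0
```

Call:
{"op": "play_rows", "data": {"deltas": [{"offset":[0,0,0],"rotation":[0,0,0]},{"offset":[0,0,0],"rotation":[0,0,0]},{"offset":[0,0,0],"rotation":[0,0,0]},{"offset":[0,0,0],"rotation":[0,0,0]},{"offset":[0,0,0],"rotation":[0,0,0]},{"offset":[0,0,0],"rotation":[0,0,0]},{"offset":[0,0,0],"rotation":[0,0,0]},{"offset":[0,0,0],"rotation":[0,0,0]}]}}

```text
time: 5.03
tcp_pos: [0.6398, -0.1576, 0.0697]
tcp_rot: [[0.003, 0.036, -0.999], [-0.002, -0.999, -0.036], [-1.0, 0.002, -0.003]]
ft_force: [-8.0, 1.1, 23.5]
opening: -0.0001
```

```bash
python3 -c "
from h import *
go((0.64,-0.154,0.069),-1.5355)
im,K,E=snap('scene','s4')
for n in ('s3','s4'):
    im=load(n)[0]; cv2.imwrite('pics/'+n+'c.png',cv2.resize(im[130:240,200:300,::-1],None,fx=5,fy=5,interpolation=cv2.INTER_CUBIC))
a=cv2.imread('pics/s3c.png');b=cv2.imread('pics/s4c.png'); cv2.imwrite('pics/cmp4.png',cv2.resize(np.hstack([a,b]),None,fx=.8,fy=.8))"
```

```text
t 5.03 tcp [ 0.6398 -0.1576  0.0697] yaw -1.5343 tilt [ 0.0033 -0.002 ] F [-8.   1.1 23.5] open -0.0001 q [-0.4   0.44  1.73 -0.    0.97  1.14]
world d [ 0.0002  0.0036 -0.0007] tool cm now [ 0.07 -0.36 -0.04]
rot x 0.0012
after rot tool cm [ 0.07 -0.36 -0.04]
```

View pics/cmp4.png

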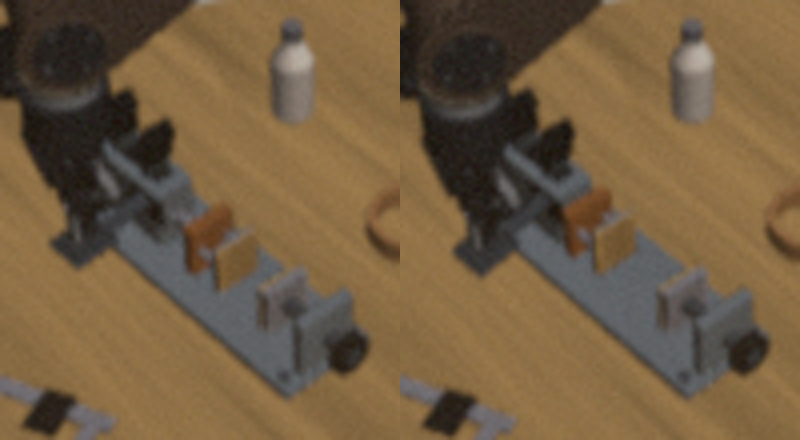

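Call:
{"op": "play_rows", "data": {"deltas": [{"offset":[-5,0,0],"rotation":[0,0,0]},{"offset":[-6,0,0],"rotation":[-0.15,0,0]},{"offset":[-5,0,0],"rotation":[-0.15,0,0]},{"offset":[0,0,0],"rotation":[-0.16,0,0]},{"offset":[0,0,0],"rotation":[-0.16,0,0]},{"offset":[0,0,0],"rotation":[-0.16,0,0]},{"offset":[0,0,0],"rotation":[-0.16,0,0]},{"offset":[0,0,0],"rotation":[-0.16,0,0]},{"offset":[0,0,0],"rotation":[-0.16,0,0]}], "hand": 0.75}}

```text
time: 6.2
tcp_pos: [0.6375, -0.1561, 0.2218]
tcp_rot: [[-0.001, 0.964, -0.266], [0.001, -0.266, -0.964], [-1.0, -0.001, -0.001]]
ft_force: [0.4, 0.3, -0.4]
opening: 0.0638
```

```bash
python3 -c "
from h import *
go((0.464,0.291,0.22),-0.277)
"
```

```text
t 6.2 tcp [ 0.6375 -0.1561  0.2218] yaw -0.2696 tilt [-0.0008  0.0015] F [ 0.4  0.3 -0.4] open 0.0638 q [-0.39  0.27  1.65  0.    1.23 -0.13]
world d [-0.1735  0.4471 -0.0018] tool cm now [  0.26 -28.63 -38.47]
rot x 0.0074
after rot tool cm [  0.18 -28.91 -38.26]
```

Call:
{"op": "play_rows", "data": {"deltas": [{"offset":[0,-3.6,-4.8],"rotation":[0,0,0]},{"offset":[0,-3.6,-4.8],"rotation":[0,0,0]},{"offset":[0,-3.6,-4.8],"rotation":[0,0,0]},{"offset":[0,-3.6,-4.8],"rotation":[0,0,0]},{"offset":[0,-3.6,-4.8],"rotation":[0,0,0]},{"offset":[0,-3.6,-4.8],"rotation":[0,0,0]},{"offset":[0,-3.6,-4.8],"rotation":[0,0,0]},{"offset":[0,-3.5,-4.8],"rotation":[0,0,0]},{"offset":[0,0,0],"rotation":[0,0,0]},{"offset":[0,0,0],"rotation":[0,0,0]}]}}

```text
time: 7.45
tcp_pos: [0.4652, 0.2909, 0.2224]
tcp_rot: [[-0.001, 0.963, -0.271], [-0.0, -0.271, -0.963], [-1.0, -0.001, 0.001]]
ft_force: [0.8, -0.1, 0.6]
opening: 0.0642
```

```bash
python3 -c "
from h import *
go((0.464,0.291,0.22),-0.277)
snap('wrist','w5'); im,_,_=snap('top','t5')
cv2.imwrite('pics/t5c.png',cv2.resize(im[140:220,200:340,::-1],None,fx=5,fy=5,interpolation=cv2.INTER_CUBIC))
"
```

```text
t 7.45 tcp [0.4652 0.2909 0.2224] yaw -0.274 tilt [-0.0009 -0.0003] F [ 0.8 -0.1  0.6] open 0.0642 q [0.37 0.03 1.91 0.   1.2  0.65]
world d [-0.0012  0.0001 -0.0024] tool cm now [ 0.24 -0.12  0.03]
rot x 0.003
after rot tool cm [ 0.24 -0.12  0.03]
```

View pics/w5.png

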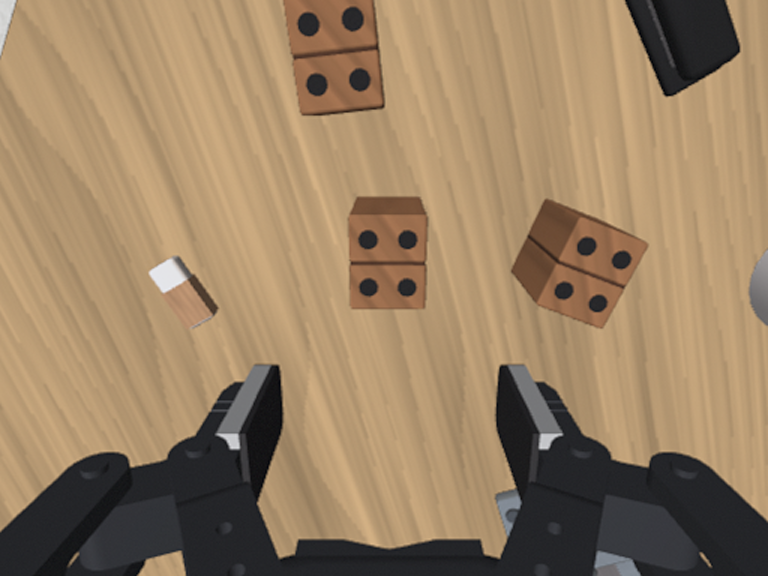

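View pics/t5c.png

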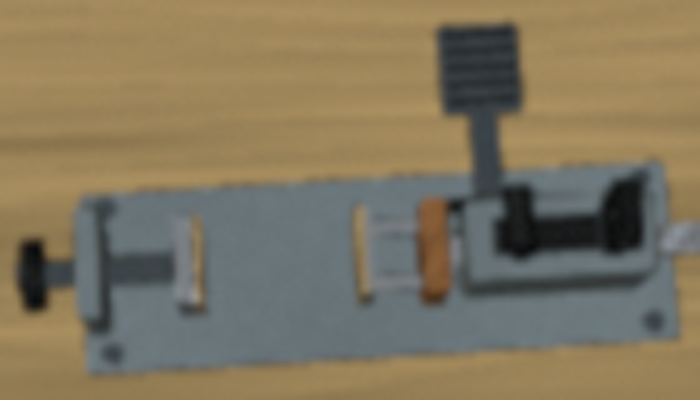

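Run:
```python
from h import *
im,K,E=load("w5")
P=lambda p,z: onz(K,E,((p[0]+.5)/1.5-.5,(p[1]+.5)/1.5-.5),z)
q=np.array([P(p,.07) for p in [(368,240),(407,240),(368,288),(407,288)]])
print("block wrist",q.mean(0).round(4)); d=q[1]+q[3]-q[0]-q[2]; print("x axis yaw",np.arctan2(d[1],d[0]), "spac",np.linalg.norm(d)/2)
c=np.array([P(p,.07) for p in [(350,214),(427,214),(425,308),(350,308)]]); print("corners",c.mean(0).round(4),np.linalg.norm(c[0]-c[1]),np.linalg.norm(c[0]-c[3]))
im,K,E=load("top0")
T=lambda p,z: onz(K,E,((p[0]+.5)/5-.5+200,(p[1]+.5)/5-.5+140),z)
psi=.0355; X=np.array([np.cos(psi),np.sin(psi)]); Y=np.array([-X[1],X[0]])
for nm,p,z in [("anv",(203,220),.07),("anv2",(203,308),.07),("pad",(356,208),.07),("pad2",(359,300),.07),("jawpl f",(420,200),.073),("jawpl b",(447,200),.073)]:
    w=T(p,z)[:2]; print(nm,w.round(4),"cl x,y",((w-[.5453,-.1066])@X).round(4),((w-[.5453,-.1066])@Y).round(4))
```

```text
block wrist [0.4647 0.2902 0.07  ]
x axis yaw -0.27324056313081846 spac 0.02201660134883857
corners [0.4653 0.2913 0.07  ] 0.04216391718551722 0.05495575403815476
anv [ 0.5607 -0.0068] cl x,y 0.0189 0.0992
anv2 [ 0.5143 -0.006 ] cl x,y -0.0274 0.1017
pad [ 0.5652 -0.0868] cl x,y 0.0206 0.0191
pad2 [ 0.5165 -0.0869] cl x,y -0.028 0.0207
jawpl f [ 0.568  -0.1202] cl x,y 0.0222 -0.0144
jawpl b [ 0.5677 -0.1342] cl x,y 0.0214 -0.0284
```

Call:
{"op": "play_rows", "data": {"deltas": [{"offset":[6,0,0],"rotation":[0,0,0]},{"offset":[5,0,0],"rotation":[0,0,0]},{"offset":[4,0,0],"rotation":[0,0,0]},{"offset":[2.4,0,0],"rotation":[0,0,0]},{"offset":[0,0,0],"rotation":[0,0,0]},{"offset":[0,0,0],"rotation":[0,0,0]}]}}

```text
time: 8.3
tcp_pos: [0.467, 0.2903, 0.0505]
tcp_rot: [[0.002, 0.962, -0.273], [0.001, -0.273, -0.962], [-1.0, 0.002, -0.001]]
ft_force: [0.8, 0.3, 0.2]
opening: 0.064
```

Call:
{"op": "play_rows", "data": {"deltas": [{"offset":[0,0,0],"rotation":[0,0,0]},{"offset":[0,0,0],"rotation":[0,0,0]},{"offset":[0,0,0],"rotation":[0,0,0]},{"offset":[0,0,0],"rotation":[0,0,0]},{"offset":[0,0,0],"rotation":[0,0,0]}], "hand": 0.3}}

```text
time: 8.93
tcp_pos: [0.4672, 0.2912, 0.0513]
tcp_rot: [[0.003, 0.962, -0.271], [0.001, -0.271, -0.962], [-1.0, 0.003, -0.002]]
ft_force: [-0.6, -0.9, 6.5]
opening: 0.043
```

```bash
python3 -c "
from h import *
go((0.544,-0.045,0.19),0.0355)
snap('wrist','w6')"
```

```text
t 8.93 tcp [0.4672 0.2912 0.0513] yaw -0.2749 tilt [0.0034 0.0011] F [-0.6 -0.9  6.5] open 0.043 q [ 0.37  0.26  2.01 -0.    0.87  0.65]
world d [ 0.0768 -0.3362  0.1387] tool cm now [-13.88  16.56  30.25]
rot x -0.3104
after rot tool cm [-13.87   6.48  33.87]
```

View pics/w6.png

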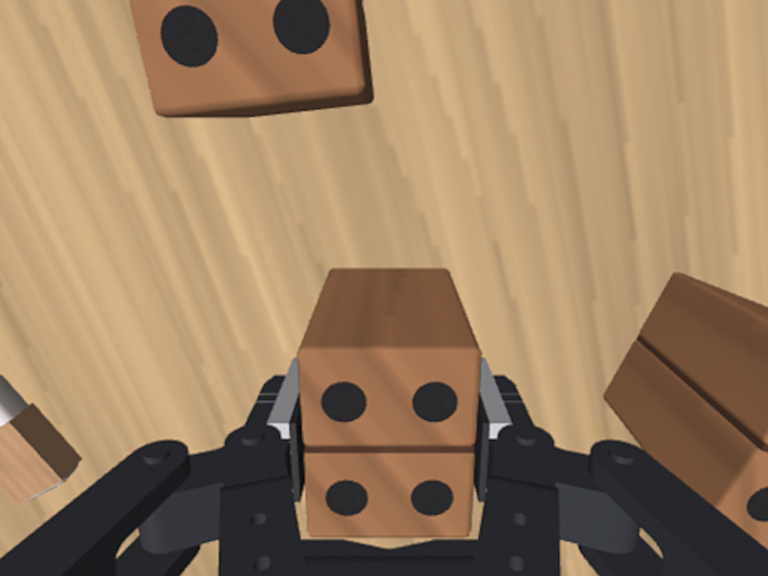

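Call:
{"op": "play_rows", "data": {"deltas": [{"offset":[-4,0,0],"rotation":[0,0,0]},{"offset":[-5,0,0],"rotation":[0,0,0]},{"offset":[-5,0,0],"rotation":[-0.155,0,0]},{"offset":[0,0,0],"rotation":[-0.155,0,0]},{"offset":[0,1.1,5.6],"rotation":[0,0,0]},{"offset":[0,1.1,5.6],"rotation":[0,0,0]},{"offset":[0,1.1,5.6],"rotation":[0,0,0]},{"offset":[0,1.1,5.6],"rotation":[0,0,0]},{"offset":[0,1.1,5.6],"rotation":[0,0,0]},{"offset":[0,1.0,4.0],"rotation":[0,0,0]},{"offset":[0,0,0],"rotation":[0,0,0]},{"offset":[0,0,0],"rotation":[0,0,0]}]}}

```text
time: 10.48
tcp_pos: [0.5411, -0.0263, 0.1886]
tcp_rot: [[-0.002, 0.999, 0.035], [0.001, 0.035, -0.999], [-1.0, -0.002, -0.001]]
ft_force: [0.8, 0.5, -1.9]
opening: 0.0427
```

```bash
python3 -c "
from h import *
go((0.544,-0.045,0.19),0.0355)
snap('wrist','w7');im,_,_=snap('scene','s7')
im6,K,E=load('w6'); P=lambda p,z: onz(K,E,((p[0]+.5)/1.5-.5,(p[1]+.5)/1.5-.5),z)
q=np.array([P(p,.07) for p in [(344,402),(435,402),(347,498),(432,498)]]);print('blk centre at grasp',q.mean(0), 'tcp .4672 .2912')
d=q[1]-q[0];print(np.arctan2(d[1],d[0]))
"
```

```text
t 10.47 tcp [ 0.5411 -0.0263  0.1886] yaw 0.0347 tilt [-0.0016  0.0009] F [ 0.8  0.5 -1.9] open 0.0427 q [-0.24  0.05  1.95  0.    1.14 -0.27]
world d [ 0.0029 -0.0187  0.0014] tool cm now [-0.14  0.22  1.87]
rot x -0.0008
after rot tool cm [-0.14  0.22  1.87]
blk centre at grasp [0.467577   0.29033068 0.07      ] tcp .4672 .2912
-0.2761998484380341
```

View pics/w7.png

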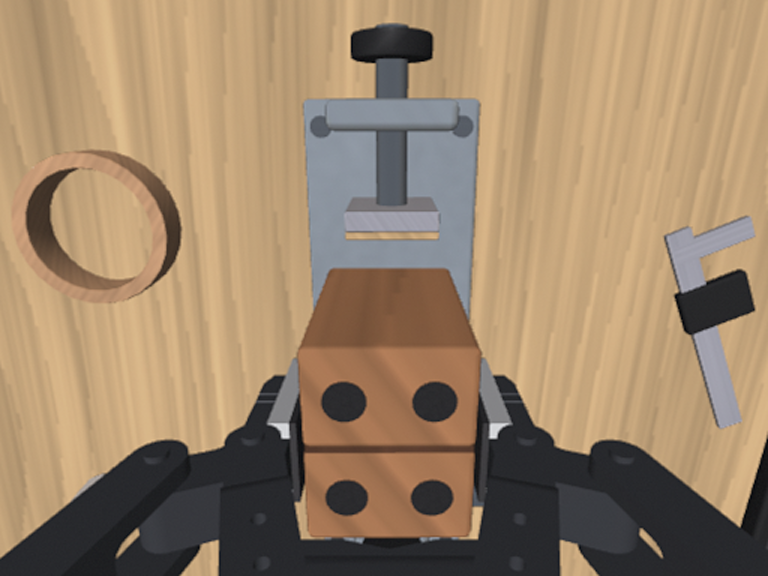

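View pics/s7.png

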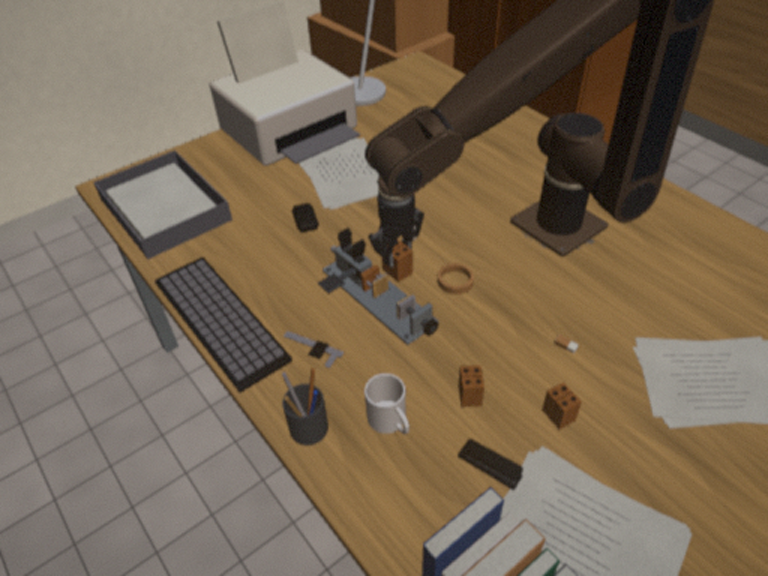

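```bash
python3 -c "
from h import *
im,K,E=load('w7'); P=lambda p,z: onz(K,E,((p[0]+.5)/1.5-.5,(p[1]+.5)/1.5-.5),z).round(4)
for n,p,z in [('anv L',(345,239),.07),('anv R',(440,239),.07),('bedL',(304,100),.012),('bedR',(479,100),.012),('bedL2',(313,300),.012),('bedR2',(470,300),.012)]: print(n,P(p,z))
"
```

```text
anv L [ 0.5194 -0.0055  0.07  ]
anv R [ 0.5658 -0.0038  0.07  ]
bedL [0.4912 0.0594 0.012 ]
bedR [0.5886 0.0629 0.012 ]
bedL2 [ 0.4951 -0.0588  0.012 ]
bedR2 [ 0.5934 -0.0553  0.012 ]
```

Call:
{"op": "play_rows", "data": {"deltas": [{"offset":[0,0.2,1.87],"rotation":[0,0,0]},{"offset":[3.5,0,0],"rotation":[0,0,0]},{"offset":[4,0,0],"rotation":[0,0,0]},{"offset":[3,0,0],"rotation":[0,0,0]},{"offset":[1,0,0],"rotation":[0,0,0]},{"offset":[0,0,0],"rotation":[0,0,0]},{"offset":[0,0,0],"rotation":[0,0,0]}]}}

```text
time: 11.45
tcp_pos: [0.5458, -0.0458, 0.0761]
tcp_rot: [[0.003, 0.999, 0.035], [-0.001, 0.035, -0.999], [-1.0, 0.003, 0.001]]
ft_force: [0.4, 0.9, -1.5]
opening: 0.0432
```

```bash
python3 -c "
from h import *
go((0.543,-0.045,0.0633),0.0355)
snap('wrist','w8');im,_,_=snap('scene','s8')
cv2.imwrite('pics/s8c.png',cv2.resize(im[130:240,200:320,::-1],None,fx=5,fy=5,interpolation=cv2.INTER_CUBIC))
"
```

```text
t 11.45 tcp [ 0.5458 -0.0458  0.0761] yaw 0.0352 tilt [ 0.0031 -0.0009] F [ 0.4  0.9 -1.5] open 0.0432 q [-0.27  0.21  2.01 -0.    0.92 -0.3 ]
world d [-0.0028  0.0008 -0.0128] tool cm now [ 1.27 -0.28 -0.1 ]
rot x -0.0003
after rot tool cm [ 1.28 -0.28 -0.09]
```

View pics/w8.png

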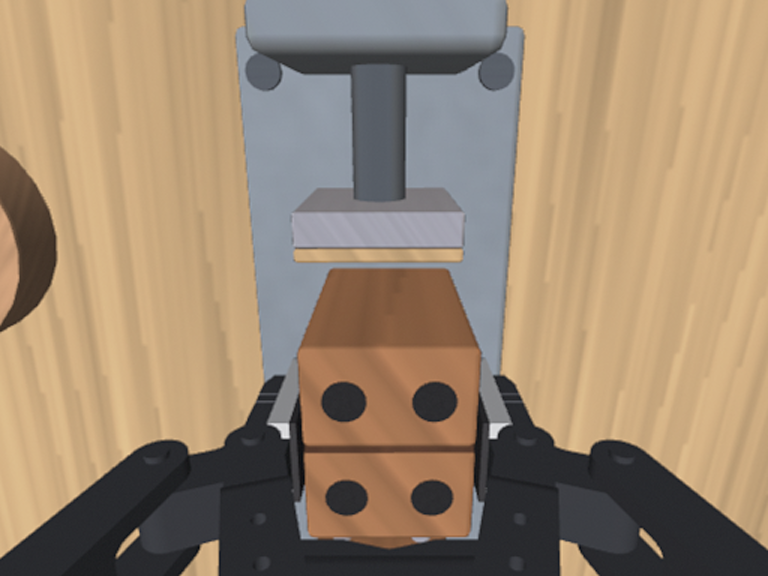

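View pics/s8c.png

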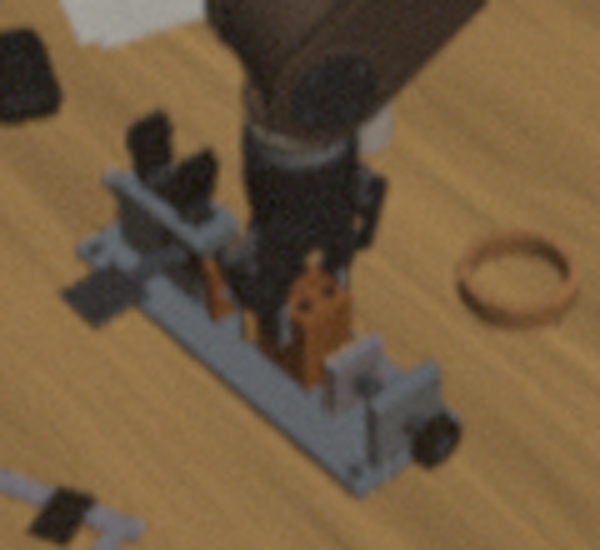

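Call:
{"op": "play_rows", "data": {"deltas": [{"offset":[0.6,-0.28,0],"rotation":[0,0,0]},{"offset":[0.5,0,0],"rotation":[0,0,0]},{"offset":[0.2,0,0],"rotation":[0,0,0]},{"offset":[0,0,0],"rotation":[0,0,0]}]}}

```text
time: 12.05
tcp_pos: [0.5419, -0.0457, 0.0633]
tcp_rot: [[-0.001, 0.999, 0.035], [-0.0, 0.035, -0.999], [-1.0, -0.001, -0.0]]
ft_force: [-5.2, 0.2, 10.9]
opening: 0.0432
```

Call:
{"op": "play_rows", "data": {"deltas": [{"offset":[-0.1,0,0],"rotation":[0,0,0]},{"offset":[0,0,0],"rotation":[0,0,0]},{"offset":[0,0,0],"rotation":[0,0,0]},{"offset":[0,0,0],"rotation":[0,0,0]},{"offset":[0,0,0],"rotation":[0,0,0]}], "hand": 0.75}}

```text
time: 12.68
tcp_pos: [0.5416, -0.0455, 0.0622]
tcp_rot: [[-0.0, 0.999, 0.035], [0.0, 0.035, -0.999], [-1.0, -0.0, -0.0]]
ft_force: [0.2, -0.5, -0.3]
opening: 0.0639
```

```bash
python3 -c "
from h import *
go((0.543,-0.045,0.2),0.0355)
snap('wrist','w9')
"
```

```text
t 12.68 tcp [ 0.5416 -0.0455  0.0622] yaw 0.035 tilt [-0.0003  0.0001] F [ 0.2 -0.5 -0.3] open 0.0639 q [-0.27  0.23  2.02  0.    0.89 -0.31]
world d [0.0014 0.0005 0.1378] tool cm now [-13.78   0.14  -0.05]
rot x -0.0005
after rot tool cm [-13.78   0.14  -0.05]
```

View pics/w9.png

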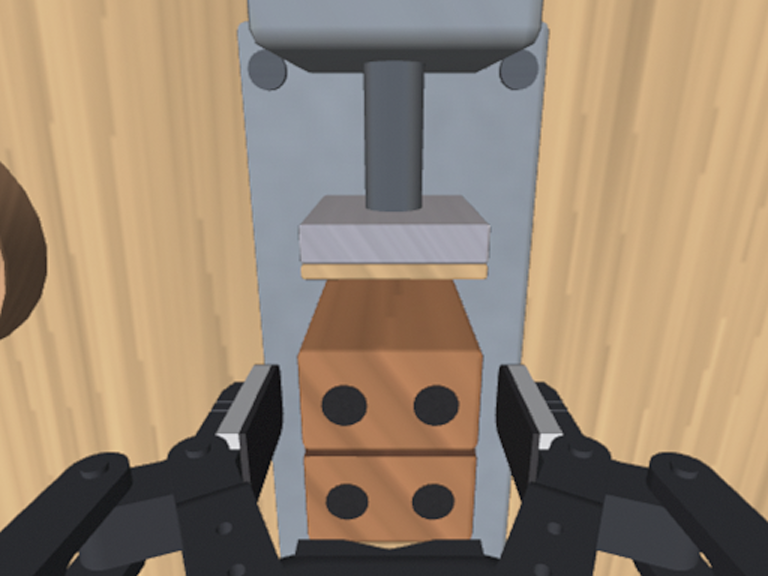

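Call:
{"op": "play_rows", "data": {"deltas": [{"offset":[-4,0,0],"rotation":[0,0,0]},{"offset":[-6,0,0],"rotation":[0,0,0]},{"offset":[-6,0,0],"rotation":[0,0,0]},{"offset":[0,0.2,4.8],"rotation":[0,0,0]},{"offset":[0,0,4.8],"rotation":[0,0,0]},{"offset":[0,0,4.8],"rotation":[0,0,0]},{"offset":[0,0,0],"rotation":[0.175,0,0]},{"offset":[0,0,0],"rotation":[0.175,0,0]},{"offset":[0,0,0],"rotation":[0.175,0,0]},{"offset":[0,0,0],"rotation":[0.175,0,0]},{"offset":[0,0,0],"rotation":[0.175,0,0]}]}}

```text
time: 14.1
tcp_pos: [0.5486, -0.1894, 0.2221]
tcp_rot: [[-0.0, 0.663, -0.749], [0.0, -0.749, -0.663], [-1.0, -0.0, 0.0]]
ft_force: [0.2, 0.3, -0.5]
opening: 0.0642
```

Call:
{"op": "play_rows", "data": {"deltas": [{"offset":[0,0,0],"rotation":[0.175,0,0]},{"offset":[0,0,0],"rotation":[0.175,0,0]},{"offset":[0,0,0],"rotation":[0.175,0,0]},{"offset":[0,0,0],"rotation":[0.17,0,0]},{"offset":[0,0,0],"rotation":[0,0,0]},{"offset":[0,0,0],"rotation":[0,0,0]}], "hand": 1}}

```text
time: 14.85
tcp_pos: [0.5487, -0.1893, 0.2222]
tcp_rot: [[-0.0, 0.038, -0.999], [0.0, -0.999, -0.038], [-1.0, -0.0, 0.0]]
ft_force: [-0.2, -0.3, 1.0]
opening: 0.0855
```

```bash
python3 -c "
from h import *
go((0.549,-0.1905,0.118),-1.5355)
snap('wrist','w10');im,_,_=snap('scene','s10')
cv2.imwrite('pics/s10c.png',cv2.resize(im[130:240,200:320,::-1],None,fx=5,fy=5,interpolation=cv2.INTER_CUBIC))
"
```

```text
t 14.85 tcp [ 0.5487 -0.1893  0.2222] yaw -1.5326 tilt [-0.0001  0.0001] F [-0.2 -0.3  1. ] open 0.0855 q [-0.51  0.1   1.84  0.    1.21  1.03]
world d [ 0.0003 -0.0012 -0.1042] tool cm now [10.42  0.12 -0.03]
rot x 0.0029
after rot tool cm [10.42  0.12 -0.03]
```

View pics/w10.png

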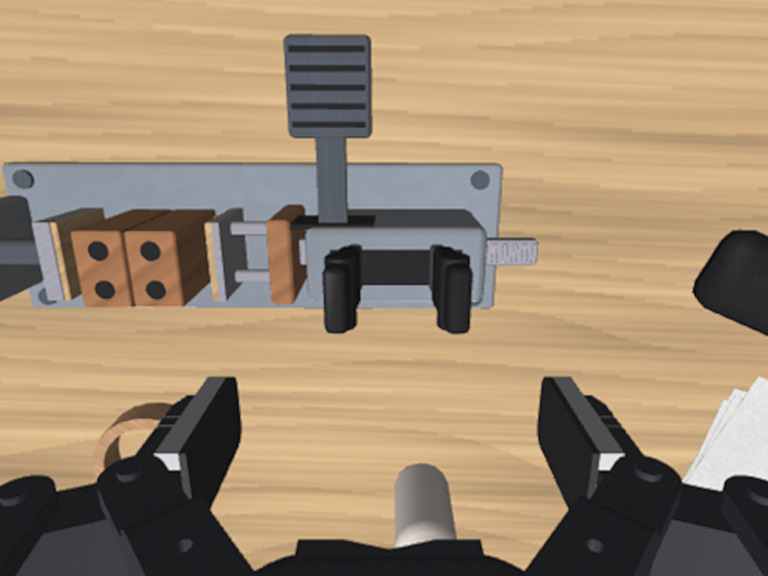

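View pics/s10c.png

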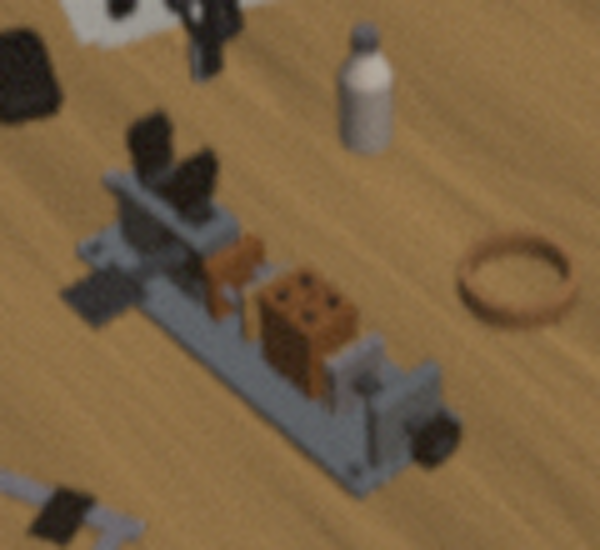

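```bash
python3 -c "
from h import *
im,K,E=load('w10'); P=lambda p,z: onz(K,E,((p[0]+.5)/1.5-.5,(p[1]+.5)/1.5-.5),z).round(4)
for p in [(324,265),(324,328),(470,265),(470,328),(340,262),(455,262),(340,330),(455,330)]: print(p,P(p,.136))
q=np.array([P(p,.082) for p in [(97,251),(150,251),(105,290),(152,289)]]);print(q.mean(0),(q[0]-q[2]))
for p in [(207,222),(213,300),(75,300),(50,218)]: print(P(p,.07))
print('tcp px',proj(K,E,(.5487,-.1893,.12))*1.5)
"
```

```text
(324, 265) [ 0.5654 -0.1604  0.136 ]
(324, 328) [ 0.536  -0.1605  0.136 ]
(470, 265) [ 0.5679 -0.2234  0.136 ]
(470, 328) [ 0.5386 -0.2259  0.136 ]
(340, 262) [ 0.567  -0.1673  0.136 ]
(455, 262) [ 0.5689 -0.2168  0.136 ]
(340, 330) [ 0.5353 -0.1676  0.136 ]
(455, 330) [ 0.5373 -0.2193  0.136 ]
[ 0.54255 -0.0467   0.082  ] [0.022  0.0015 0.    ]
[ 0.5684 -0.0882  0.07  ]
[ 0.5228 -0.0885  0.07  ]
[ 0.5197 -0.009   0.07  ]
[ 0.5673 -0.0023  0.07  ]
tcp px [389.04617707 291.83147206]
```

Call:
{"op": "play_rows", "data": {"deltas": [{"offset":[4,0.2,-0.1],"rotation":[0,0,0]},{"offset":[4,0,0],"rotation":[0,0,0]},{"offset":[2.8,0,0],"rotation":[0,0,0]},{"offset":[0,0,0],"rotation":[0,0,0]},{"offset":[0,0,0],"rotation":[0,0,0]}]}}

```text
time: 15.58
tcp_pos: [0.5506, -0.1918, 0.1157]
tcp_rot: [[0.002, 0.036, -0.999], [-0.001, -0.999, -0.036], [-1.0, 0.001, -0.002]]
ft_force: [-0.2, -0.2, 0.3]
opening: 0.0859
```

```bash
python3 -c "
from h import *
go((0.55,-0.1915,0.115),-1.5355)
snap('wrist','w11')
"
```

```text
t 15.57 tcp [ 0.5506 -0.1918  0.1157] yaw -1.5345 tilt [ 0.0018 -0.001 ] F [-0.2 -0.2  0.3] open 0.0859 q [-0.51  0.23  1.9   0.    1.01  1.03]
world d [-0.0006  0.0003 -0.0007] tool cm now [ 0.07 -0.03  0.06]
rot x 0.001
after rot tool cm [ 0.07 -0.03  0.06]
```

View pics/w11.png

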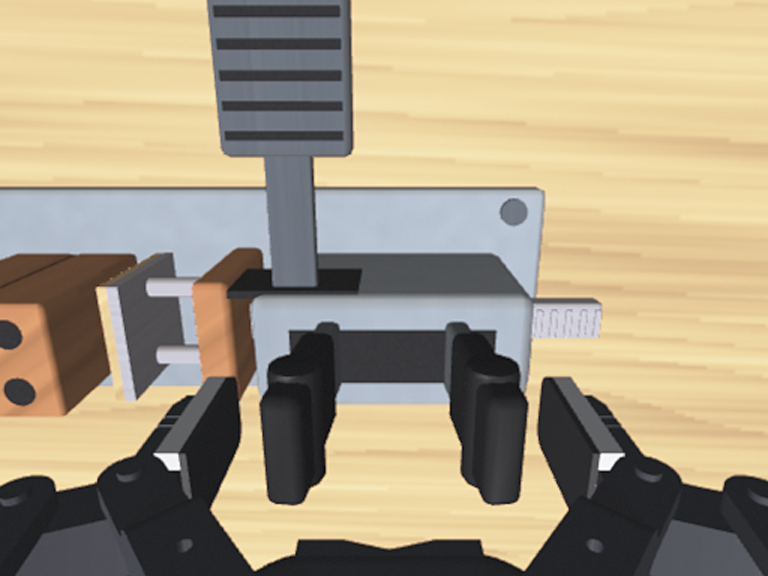

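Call:
{"op": "play_rows", "data": {"deltas": [{"offset":[0,0,0],"rotation":[0,0,0]},{"offset":[0,0,0],"rotation":[0,0,0]},{"offset":[0,0,0],"rotation":[0,0,0]},{"offset":[0,0,0],"rotation":[0,0,0]},{"offset":[0,0,0],"rotation":[0,0,0]},{"offset":[0,0,0],"rotation":[0,0,0]},{"offset":[0,0,0],"rotation":[0,0,0]},{"offset":[0,0,0],"rotation":[0,0,0]}], "hand": 0.36}}

```text
time: 16.62
tcp_pos: [0.5519, -0.193, 0.1203]
tcp_rot: [[0.005, 0.036, -0.999], [-0.004, -0.999, -0.036], [-1.0, 0.004, -0.004]]
ft_force: [-6.3, 0.3, 17.8]
opening: 0.0315
```

```bash
python3 -c "
from h import *
go((0.55,-0.1915,0.115),-1.5355)
snap('wrist','w12')
"
```

```text
t 16.62 tcp [ 0.5519 -0.193   0.1203] yaw -1.5346 tilt [ 0.0046 -0.0038] F [-6.3  0.3 17.8] open 0.0315 q [-0.51  0.22  1.9  -0.    1.01  1.03]
world d [-0.0019  0.0015 -0.0053] tool cm now [ 0.53 -0.16  0.19]
rot x 0.0009
after rot tool cm [ 0.53 -0.16  0.18]
```

View pics/w12.png

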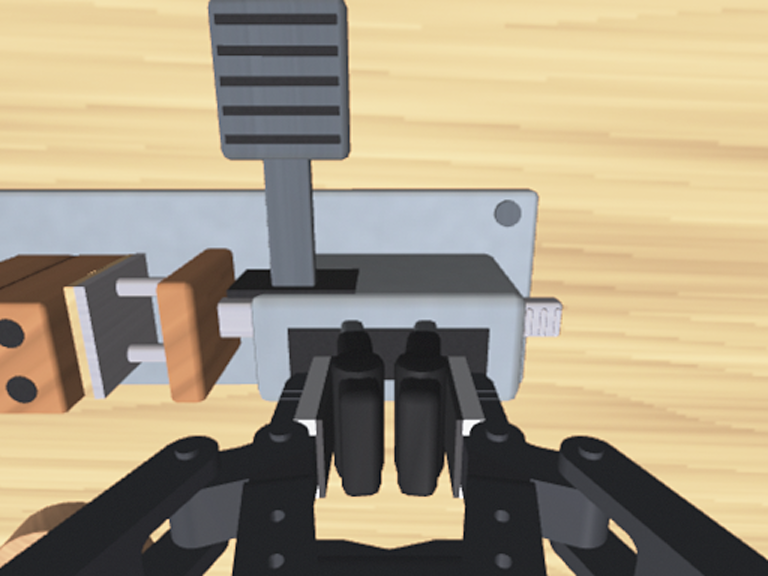

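Call:
{"op": "play_rows", "data": {"deltas": [{"offset":[0,0,0],"rotation":[0,0,0]},{"offset":[0,0,0],"rotation":[0,0,0]},{"offset":[0,0,0],"rotation":[0,0,0]},{"offset":[0,0,0],"rotation":[0,0,0]},{"offset":[0,0,0],"rotation":[0,0,0]},{"offset":[0,0,0],"rotation":[0,0,0]},{"offset":[0,0,0],"rotation":[0,0,0]},{"offset":[0,0,0],"rotation":[0,0,0]},{"offset":[0,0,0],"rotation":[0,0,0]}], "hand": 1}}

```text
time: 17.8
tcp_pos: [0.5498, -0.1914, 0.1144]
tcp_rot: [[0.0, 0.036, -0.999], [-0.0, -0.999, -0.036], [-1.0, 0.0, -0.0]]
ft_force: [-0.5, -0.1, 0.4]
opening: 0.0849
```

```bash
python3 -c "
from h import *
go((0.55,-0.1915,0.115),-1.5355)
snap('wrist','w13')
"
```

```text
t 17.8 tcp [ 0.5498 -0.1914  0.1144] yaw -1.5351 tilt [ 0.0001 -0.    ] F [-0.5 -0.1  0.4] open 0.0849 q [-0.51  0.23  1.91  0.    1.01  1.03]
world d [ 0.0002 -0.0001  0.0006] tool cm now [-0.06  0.02 -0.02]
rot x 0.0004
after rot tool cm [-0.06  0.02 -0.02]
```

View pics/w13.png

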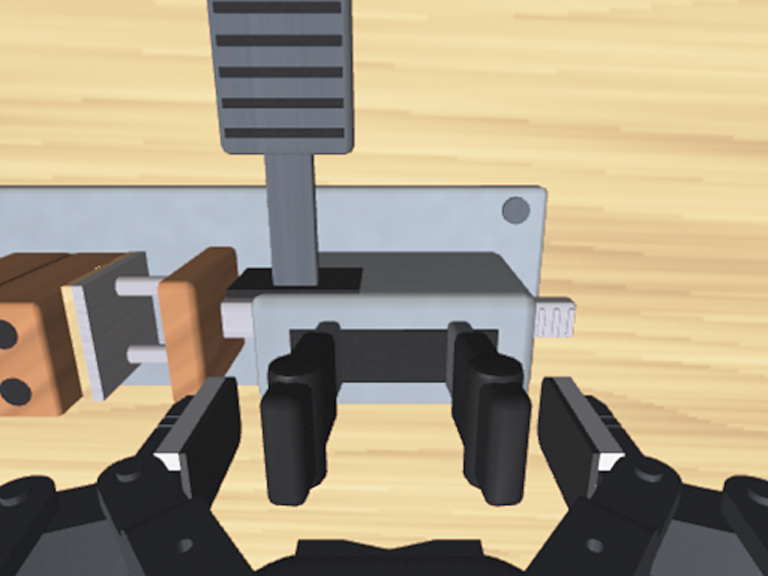

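```bash
cat >> h.py <<'E'
def W(n,p,z):
    im,K,E=load(n); return onz(K,E,((p[0]+.5)/1.5-.5,(p[1]+.5)/1.5-.5),z).round(4)
E
python3 -c "
from h import *
print(W('w11',(207,251),.073),W('w13',(180,250),.073),W('w12',(179,251),.073))
print('rack',W('w11',(600,301),.05),W('w13',(574,300),.05),W('w12',(561,300),.05))
print('pad', W('w11',(98,290),.07),W('w13',(65,289),.07),W('w12',(67,290),.07),'block',W('w13',(64,411),.082))
"
```

```text
[ 0.5836 -0.1284  0.073 ] [ 0.5831 -0.1193  0.073 ] [ 0.5834 -0.1183  0.073 ]
rack [ 0.5626 -0.2755  0.05  ] [ 0.5621 -0.264   0.05  ] [ 0.5622 -0.2631  0.05  ]
pad [ 0.567  -0.0876  0.07  ] [ 0.5666 -0.0763  0.07  ] [ 0.5665 -0.0752  0.07  ] block [ 0.525  -0.0767  0.082 ]
```

Call:
{"op": "play_rows", "data": {"deltas": [{"offset":[0,0,0],"rotation":[0,0,0]},{"offset":[0,0,0],"rotation":[0,0,0]},{"offset":[0,0,0],"rotation":[0,0,0]},{"offset":[0,0,0],"rotation":[0,0,0]},{"offset":[0,0,0],"rotation":[0,0,0]},{"offset":[0,0,0],"rotation":[0,0,0]},{"offset":[0,0,0],"rotation":[0,0,0]},{"offset":[0,0,0],"rotation":[0,0,0]}], "hand": 0.36}}

```text
time: 18.85
tcp_pos: [0.5512, -0.193, 0.1193]
tcp_rot: [[0.003, 0.036, -0.999], [-0.003, -0.999, -0.036], [-1.0, 0.004, -0.002]]
ft_force: [-6.5, -1.2, 16.4]
opening: 0.0313
```

Call:
{"op": "play_rows", "data": {"deltas": [{"offset":[0,0,0],"rotation":[0,0,0]},{"offset":[0,0,0],"rotation":[0,0,0]},{"offset":[0,0,0],"rotation":[0,0,0]},{"offset":[0,0,0],"rotation":[0,0,0]},{"offset":[0,0,0],"rotation":[0,0,0]},{"offset":[0,0,0],"rotation":[0,0,0]},{"offset":[0,0,0],"rotation":[0,0,0]},{"offset":[0,0,0],"rotation":[0,0,0]},{"offset":[0,0,0],"rotation":[0,0,0]}], "hand": 1}}

```text
time: 19.98
tcp_pos: [0.5498, -0.1913, 0.1144]
tcp_rot: [[0.0, 0.036, -0.999], [-0.0, -0.999, -0.036], [-1.0, 0.0, -0.0]]
ft_force: [0.7, 0.5, -0.4]
opening: 0.0855
```

```bash
python3 -c "
from h import *
go((0.55,-0.1915,0.115),-1.5355)
snap('wrist','w14'); im,_,_=snap('scene','s14')
cv2.imwrite('pics/s14c.png',cv2.resize(im[130:240,200:320,::-1],None,fx=5,fy=5,interpolation=cv2.INTER_CUBIC))
"
```

```text
t 19.98 tcp [ 0.5498 -0.1913  0.1144] yaw -1.535 tilt [ 0.0001 -0.    ] F [ 0.7  0.5 -0.4] open 0.0855 q [-0.51  0.23  1.91  0.    1.01  1.03]
world d [ 0.0002 -0.0002  0.0006] tool cm now [-0.06  0.02 -0.02]
rot x 0.0005
after rot tool cm [-0.06  0.02 -0.02]
```

View pics/w14.png

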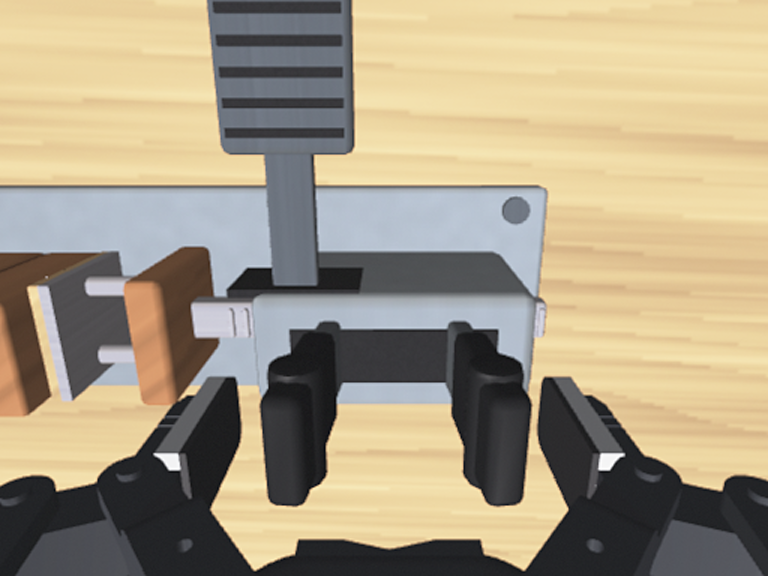

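View pics/s14c.png

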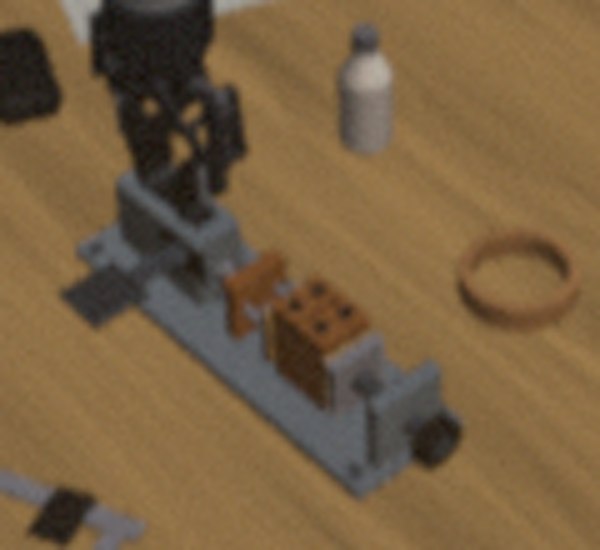

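Call:
{"op": "play_rows", "data": {"deltas": [{"offset":[0,0,0],"rotation":[0,0,0]},{"offset":[0,0,0],"rotation":[0,0,0]},{"offset":[0,0,0],"rotation":[0,0,0]},{"offset":[0,0,0],"rotation":[0,0,0]},{"offset":[0,0,0],"rotation":[0,0,0]},{"offset":[0,0,0],"rotation":[0,0,0]},{"offset":[0,0,0],"rotation":[0,0,0]},{"offset":[0,0,0],"rotation":[0,0,0]},{"offset":[0,0,0],"rotation":[0,0,0]},{"offset":[0,0,0],"rotation":[0,0,0]}], "hand": 0.36}}

```text
time: 21.32
tcp_pos: [0.5511, -0.193, 0.1194]
tcp_rot: [[0.002, 0.036, -0.999], [-0.003, -0.999, -0.036], [-1.0, 0.003, -0.002]]
ft_force: [-7.2, -0.6, 17.2]
opening: 0.0311
```

```bash
python3 -c "
from h import *
go((0.55,-0.1915,0.115),-1.5355)
snap('wrist','w15'); im,_,_=snap('scene','s15')
cv2.imwrite('pics/s15c.png',cv2.resize(im[130:240,200:320,::-1],None,fx=5,fy=5,interpolation=cv2.INTER_CUBIC))
"
```

```text
t 21.32 tcp [ 0.5511 -0.193   0.1194] yaw -1.5343 tilt [ 0.0021 -0.0034] F [-7.2 -0.6 17.2] open 0.0311 q [-0.51  0.22  1.9  -0.    1.02  1.03]
world d [-0.0011  0.0015 -0.0044] tool cm now [ 0.44 -0.16  0.1 ]
rot x 0.0012
after rot tool cm [ 0.44 -0.16  0.1 ]
```

View pics/w15.png

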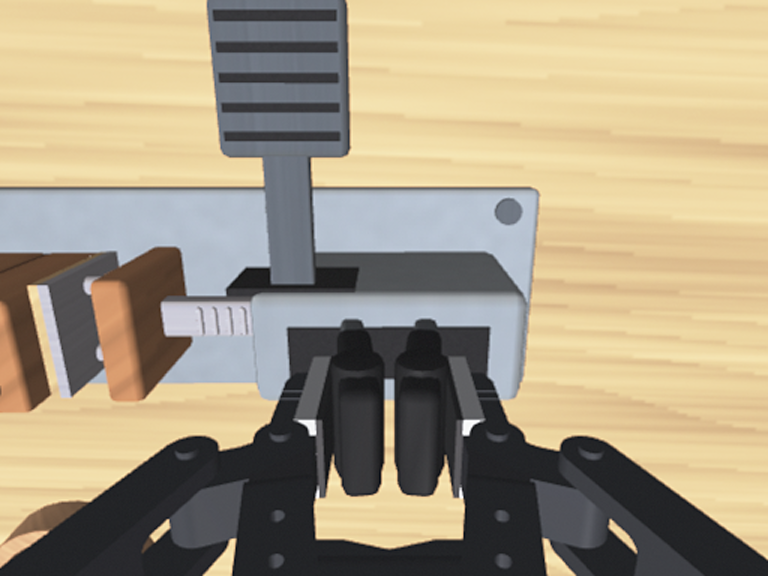

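View pics/s15c.png

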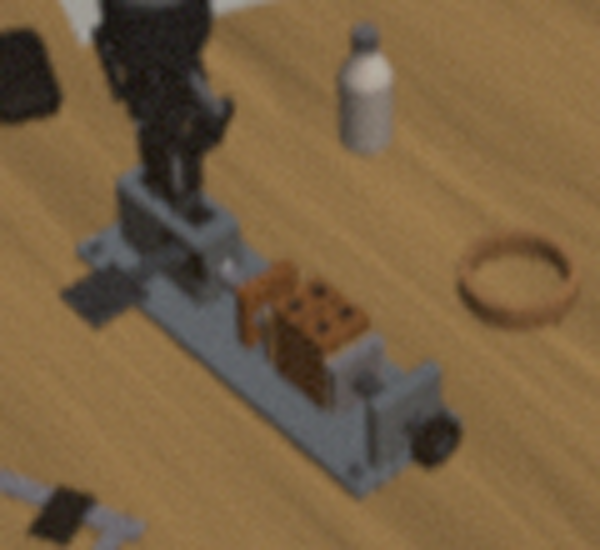

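```bash
python3 -c "
from h import *
for n,j,p in [('w11',(192,283),(98,288)),('w13',(159,283),(66,288)),('w14',(125,283),(32,288)),('w15',(93,283),(31,288))]:
    a=W(n,j,.073);b=W(n,p,.07); print(n,'jaw plate',a,'pad face',b,'gap',(b-a)[1].round(4))
a=load('t5')[0];im,_,_=snap('top','t16')
"
```

```text
w11 jaw plate [ 0.5719 -0.1223  0.073 ] pad face [ 0.5678 -0.0877  0.07  ] gap 0.0346
w13 jaw plate [ 0.571 -0.111  0.073] pad face [ 0.567  -0.0767  0.07  ] gap 0.0343
w14 jaw plate [ 0.5706 -0.0993  0.073 ] pad face [ 0.5665 -0.0648  0.07  ] gap 0.0345
w15 jaw plate [ 0.5699 -0.0873  0.073 ] pad face [ 0.5661 -0.0629  0.07  ] gap 0.0244
```

View pics/t16.png

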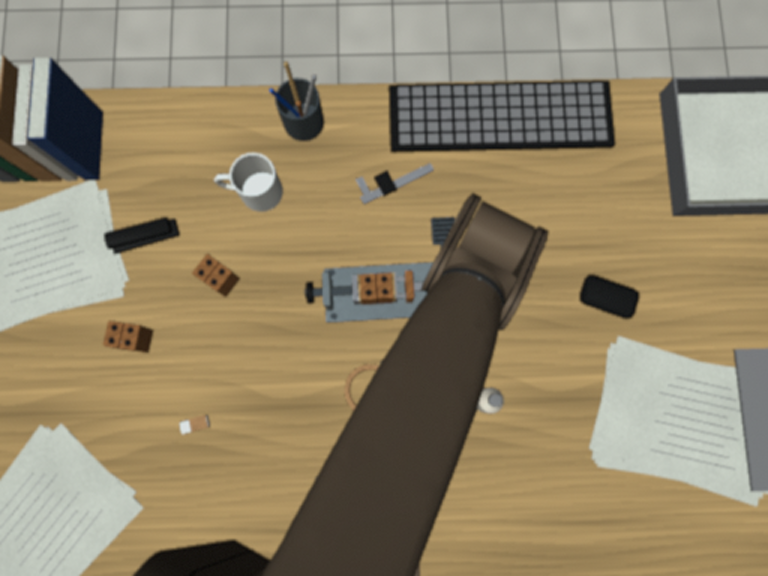

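```bash
python3 -c "
from station import job_done; print(job_done())"
```

```text
the job is handed in; nothing more can be done
None
```

The block is clamped with the pad about 10 mm in, and I handed the job in at about 21 s with the grips still squeezed.

- **Release:** I pressed the pedal to its stop (about 23 N) and held it for over a second. The top view then showed the pad face about 80 mm from the anvil face, with the pad where a fully retracted jaw should be.
- **Block:** I gripped the pen block nearest the base across its 44 mm sides, stood it on the bed midway between the faces and let go. The wrist view put it within about 1–2 mm of the anvil's centre, with the seam parallel to the faces. The top and wrist views disagreed by about 4 mm on where the centre line lies, so I placed the block by an average of the two.
- **Pumping:** I made three squeezes. The first two moved the jaw about 11–12 mm each, with the pad still free. The third pushed the pad in and I kept holding it.
- **Last checks:** The distance from the jaw plate to the pad face dropped from 34.5 mm to 24.4 mm, about 10 mm of the pad's 26 mm travel. The finger opening was 31 mm, slightly under the 33 mm given for fully squeezed grips. In the final top and scene views the block stands upright between the faces. The bystanders look unmoved, though the arm partly hides the tape roll in the top view.

I could not measure the contact forces at the faces and the grips directly. I judged them from the pad travel and the finger opening. No check failed.

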